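# Get the stray tube carton out of the stack of charcoal tins

## Task

A white carton of paint tubes has been stacked in among the black charcoal tins by mistake: lift the two tins above it off and set them aside while it stays put, then lay the carton flat, as it lay, in the free half of the wooden order tray. Put the two tins back squarely on the bottom tin, which stays where it is, so that the three make one neat stack again, and leave everything else on the counter undisturbed.

Things in the scene. Friction and masses are not known exactly. Their poses are not given: they have to be found in the camera images.
- carton: white, blue and red carton of paint tubes in the stack, lying between the bottom tin and the two upper tins; box 38 x 138 x 42 mm, about 0.21 kg (mass varies). Origin: centre of its underside; x across its 38 mm width, y along its 138 mm length, z up. To be taken out and laid in the order tray.
- tin_bottom: long black charcoal tin with a yellow label on top, 37 x 190 x 24 mm, about 0.11 kg (mass varies), rigid, closed. Origin: centre of its underside; x across its 37 mm width, y along its 190 mm length, z up. It is the bottom of the stack, stands on the worktop and must stay there.
- tin_lower: long black charcoal tin with a yellow label on top, 37 x 190 x 24 mm, about 0.11 kg (mass varies), rigid, closed. Origin: centre of its underside; x across its 37 mm width, y along its 190 mm length, z up. At the start it lies on the carton. The two upper tins may be lifted together or one by one and put back in either order.
- tin_top: long black charcoal tin with a yellow label on top, 37 x 190 x 24 mm, about 0.11 kg (mass varies), rigid, closed. Origin: centre of its underside; x across its 37 mm width, y along its 190 mm length, z up. At the start it lies on tin_lower, the top of the stack. Start heights of the four undersides: 0, 24, 66, 90 mm; each lies within about 5 mm and 0.08 rad of the one below it, lengths parallel.
- order_tray: low dark-wood tray, grey felt floor, fixed; 180 (x) x 200 (y) mm outside, rim 15 mm high and 5 mm thick, inner floor 5 mm above its underside. Origin: centre of underside, z up. A black paint box fills its -x half; the free half is a lane from x = -14 to +85 mm in the tray's frame, 190 mm long in y; the carton fits there along y with its middle at x = +36 mm.
- box_in_tray: closed black paint box, 66 x 119 x 23 mm, loose, lying in the order tray's -x half, long side along the tray's y; origin: centre of underside. Leave alone.
- bottle: white applicator bottle with black pointed cap standing upright, 43 mm diameter, 117 mm tall, light and easily tipped; often between stack and tray. Origin: centre of base. Leave alone.
- starter_box: upright carton, dark front, pale sides and back, 47 (x) x 68 (y) x 105 mm tall, loose. Origin: centre of base. Leave alone.
- tape_roll: roll of masking tape lying flat, 98 mm diameter, 24 mm high. Origin: centre of underside. Leave alone.
- paint_pot: round paint pot with white lid, 46 mm diameter, 46 mm tall. Origin: centre of base. Leave alone.
- other_carton: second white tube carton lying alone at the right front of the counter, 38 (x) x 142 (y) x 42 mm. Origin: centre of underside. It is not the one in the stack; leave alone.
- clamp: black and red spring clamp lying flat at the left, 72 (x) x 128 (y) x 29 mm. Origin: centre of underside. Leave alone. Fixed furniture: tube rack right rear (x > 0.52, y < -0.38 m, 0.2 m tall), a stand at x > 0.71, y -0.20 to 0 m, books at y > 0.44 m; stock at x > 0.71 m; else clear from x = 0.30 to 0.70 m.

How it is judged (in metres and radians):
On the way, in this order (a step that is already met when the one before it is completed fails the run):
1. both upper tins are off and aside while the carton still lies where it was on the bottom tin (horizontal distance between each of tin_lower, tin_top and carton above 0.05 m and distance of carton from where it was at the start of the episode below 0.03 m), for 0.2 s.
2. the carton lies flat in the order tray (x of carton in the frame of order_tray between -0.085 and 0.085 m and y of carton in the frame of order_tray between -0.095 and 0.095 m and z of carton in the frame of order_tray between 0.002 and 0.008 m and angle between carton's own z axis and vertical below 0.08 rad), for 0.2 s.
At the end, for the whole second after the job is handed in: The carton lies flat (within 0.08 rad) on the order tray's floor, inside its rim; the two tins lie on the bottom tin in either order, each within 15 mm and 0.17 rad of the one below; the bottom tin is within 30 mm of its start; all at rest (all of step 2 and linear speed of each of carton, tin_bottom, tin_lower, tin_top below 0.02 m/s and ((horizontal distance between tin_lower and tin_bottom below 0.015 m and angle between the y axis of tin_lower and the y axis of tin_bottom, either way round below 0.17 rad and z of tin_lower in the frame of tin_bottom between 0.02 and 0.028 m and horizontal distance between tin_top and tin_lower below 0.015 m and angle between the y axis of tin_top and the y axis of tin_lower, either way round below 0.17 rad and z of tin_top in the frame of tin_lower between 0.02 and 0.028 m) or (horizontal distance between tin_top and tin_bottom below 0.015 m and angle between the y axis of tin_top and the y axis of tin_bottom, either way round below 0.17 rad and z of tin_top in the frame of tin_bottom between 0.02 and 0.028 m and horizontal distance between tin_lower and tin_top below 0.015 m and angle between the y axis of tin_lower and the y axis of tin_top, either way round below 0.17 rad and z of tin_lower in the frame of tin_top between 0.02 and 0.028 m)) and distance of tin_bottom from where it was at the start of the episode below 0.03 m and angle between tin_bottom's own z axis and vertical below 0.08 rad); the robot touches nothing.
It fails at once if the applicator bottle or the starter box is pushed more than 25 mm or tipped over (distance of any of bottle, starter_box from where it was at the start of the episode above 0.025 m or angle between any of bottle, starter_box's own z axis and vertical above 0.3 rad).
It fails at once if the roll of tape, the paint pot or the clamp is pushed more than 25 mm or tipped over (distance of any of tape_roll, paint_pot, clamp from where it was at the start of the episode above 0.025 m or angle between any of tape_roll, paint_pot, clamp's own z axis and vertical above 0.3 rad).
It fails at once if the other tube carton or the paint box in the tray is pushed more than 25 mm or tipped over (distance of any of other_carton, box_in_tray from where it was at the start of the episode above 0.025 m or angle between any of other_carton, box_in_tray's own z axis and vertical above 0.3 rad).
It also fails if it takes over 72 s, if anything falls off the work surface, if the arm or the gripper's body presses on something with over 40 N, if the wrist force passes 120 N, or if a joint passes its speed limit or range.

## Robot

A 6-joint arm with a two-finger parallel gripper is mounted at the origin on a cart in front of the work surface, level with it; the furniture and walls round the work are solid. World frame = base frame: x ahead of the robot, y to its left, z up, the work surface at z = 0. Lengths are in mm, angles in degrees, forces in N, time in s.
With the tool pointing down it reaches from about 375 to 975 mm from the base axis. Payload 3.8 kg.
Tool frame: the origin (TCP) lies at the very end of the fingers, on their centre line; the grasp point (between the pads) lies manip.grasp_offset behind it (manip.grasp_offset is the distance from the TCP to the grasp point, in mm); z points along the fingers, y is the line along which they close (so a half turn about z gives the same grasp; the last joint's range is limited). The gripper opens to 85 mm and grips with 20 to 120 N. Pads are 22 mm wide; open, the fingers measure 114 mm over their backs; the gripper's body (76 mm by 85 mm) begins 54 mm behind the grasp point. The pads swing forward as they close: fully open they stand 13 mm farther back than shut.
Start: joints at [-68.004, 15.12, 91.902, -0, 72.978, -2.114], TCP at [275.725, -616.112, 231.28] pointing down, gripper open.
Joint ranges: [-150.88, 150.88], [-54.13, 125.18], [17.81, 147.31], [-75.09, 255.09], [0, 152.58], [-146.25, 146.25]. Speed limits (degrees/s): [147.25, 147.25, 180, 180, 180, 180].

## Interface

Orientations are given as [roll, pitch, yaw] about the fixed x, y, z axes, in that order (R = Rz(yaw) Ry(pitch) Rx(roll)).
In Python, from bench import manip, telemetry, imaging, ticket, spotter gives the robot as it stands. Calls block until the motion is done:
- manip.move_ptp(position, orientation): joint-space move of the TCP to a pose.
- manip.servo_line(position, frame=None, speed=150, f_stop=None): straight line of the TCP; frame=None keeps the orientation; speed is the mean speed in mm/s. With f_stop (N) it stops when the force on the tool has changed by that much, and returns True; else False.
- manip.move_j(angles): joint-space move.
- manip.grip(opening): finger opening in mm; the grip force is fixed at half the most; returns when the fingers have stopped.
- manip.pause(seconds).
- manip.inverse_kinematics(position, orientation): joint angles nearest the present ones, or None.
- telemetry.sense(): the state.
- imaging.capture(name): name is "scene" or "side" or "wrist"; returns the picture (384x512x3 uint8, red, green, blue); there is no depth.
- imaging.get_calibration(name): a dict with "fovy" (degrees; the focal length in pixels is half the picture's height over the tangent of half this angle, whatever the lens; pixels are square), "cx", "cy" (the principal point, pixels), "dist" ([k1, k2, p1, p2, k3] as OpenCV has them; the pictures are not rectified), "cam_to_world" (4x4, takes a point from camera to world coordinates); the wrist camera has in their place "hand_eye" (4x4, takes a point from camera to tool coordinates, whose origin is the TCP and whose axes are the flange's). Camera axes: x right, y down, z forward; pixel columns grow to the right and rows downward; lengths in mm; the calibration is good to about 2 mm. A picture is of the moment at which its call begins: read the wrist's pose just before it. get_calibration takes no time and is no camera call.
A pose or a line that the arm cannot do raises manip.IKError and nothing moves.
- ticket.job_done(): hands the job in; it is judged then, once.
Trained networks look in the newest picture that a camera, given by its name, has taken for a name from the list of things; names that differ only in an ending like _2 or _b are one class to them, and where a whole thing is asked for, a point or a joint stands for the part that bears it (a point fixed in the world has none). Each returns a list of dicts, best first, with "conf" (0 to 1); they miss things now and then, are a little off and sometimes report something else, mostly with a low value. They report only what shows in the picture. A call takes as long as a camera call.
- spotter.trace(camera, thing): "pixels" (384x512 bool, what is visible of it) and "box" ([left, top, width, height] in pixels, round what is visible of it).
The state is a dict: "time_s": time; "joint_pos": joint angles; "joint_velocities": joint speeds; "joint_torque": joint torques, N m; "position": TCP position; "ee_rot": TCP orientation; "wrist_force": force on the tool from outside, world axes, zero at the start; "moment": the same for the moment, N m; "opening": finger opening in mm; "grasp_force": force on a finger pad.
Only numpy, scipy, OpenCV 4.12 (cv2) and the standard library are available. Lean on these libraries where they do the work, as an engineer would, in place of code of your own. Each camera call takes 0.05 s, during which the arm holds its last target. There are 200 camera calls.

## Working session

There is one attempt and no reset: what is moved stays moved. The work goes in short steps, each a Python script; the robot and the scene stay as the last script left them, time stands still between calls to the robot, and variables do not carry over. Pictures are saved under pics/ and viewed, at most 10 in all, crops included, and the job is handed in when it is done.

```bash
mkdir -p pics; ls
python3 - <<'E'
from bench import manip, telemetry, imaging, ticket, spotter
import cv2, numpy as np
print(manip.grasp_offset, telemetry.sense())
for n in ("scene","side"):
    im=imaging.capture(n); cv2.imwrite(f"pics/{n}0.png",im[:,:,::-1])
    print(n,imaging.get_calibration(n))
    for t in ("carton","tin_top","order_tray","bottle","box_in_tray"):
        print(t,[(round(d["conf"],2),d["box"]) for d in spotter.trace(n,t)][:3])
print(imaging.get_calibration("wrist"))
print(telemetry.sense()["time_s"])
a=cv2.imread("pics/scene0.png");b=cv2.imread("pics/side0.png")
cv2.imwrite("pics/both0.png",cv2.resize(np.vstack([a,b]),(800,1200))[:600]);
E
```

```text
pics
18.700000000000003 {'time_s': 0.0, 'joint_pos': array([-6.80016569e+01,  1.51712153e+01,  9.19830561e+01, -1.01505561e-03,
        7.29757680e+01, -2.11350422e+00]), 'joint_velocities': array([-0.10560524, -0.13491052,  0.00331286, -0.07730363,  0.08191288,
        0.01133907]), 'joint_torque': array([ 2.43269198e-03, -5.15108943e+01, -3.67317331e+01,  1.26094819e-04,
        1.28230458e-02, -8.48673238e-06]), 'position': array([ 275.47452248, -615.4213741 ,  229.92083762]), 'ee_rot': array([-1.79870013e+02, -3.82651108e-03,  2.41121413e+01]), 'wrist_force': array([ 0.46783937, -0.13051604, -0.49788203]), 'moment': array([-0.01488649, -0.02940351, -0.00446267]), 'grasp_force': 0.0, 'opening': 85.39390502461855}
scene {'fovy': 49.904508050927966, 'cx': 253.65706526578214, 'cy': 200.91979455778022, 'dist': array([-0.12212936,  0.        ,  0.        ,  0.        ,  0.        ]), 'cam_to_world': array([[ 8.63109959e-01, -3.23142218e-01,  3.88098320e-01,
         4.13060598e+00],
       [-5.04970532e-01, -5.62540669e-01,  6.54639410e-01,
        -9.13548342e+02],
       [ 6.77945773
[... 888 characters left out ...]
op [(0.72, [201.5, 214.1, 63.0, 36.6])]
order_tray [(0.93, [273.0, 167.8, 74.4, 46.6])]
bottle [(0.67, [270.6, 199.3, 15.1, 30.9])]
box_in_tray [(0.57, [309.8, 176.2, 30.3, 29.5])]
{'fovy': 68.49511526291006, 'cx': 259.26294516095413, 'cy': 193.48524630150746, 'dist': array([-0.02319363,  0.        ,  0.        ,  0.        ,  0.        ]), 'hand_eye': array([[-1.14884132e-03, -9.50180535e-01, -3.11697982e-01,
         7.99610578e+01],
       [ 9.99999187e-01, -9.18924238e-04, -8.84498723e-04,
        -1.86723172e+00],
       [ 5.54006639e-04, -3.11698744e-01,  9.50180817e-01,
        -1.41954288e+02],
       [ 0.00000000e+00,  0.00000000e+00,  0.00000000e+00,
         1.00000000e+00]])}
0.6
```

Run:
```python
import cv2,numpy as np
a=cv2.imread("pics/scene0.png")[130:330,140:400];b=cv2.imread("pics/side0.png")[130:330,140:400]
cv2.imwrite("pics/crop0.png",cv2.resize(np.hstack([a,b]),None,fx=1.53,fy=1.53,interpolation=cv2.INTER_CUBIC))
cv2.imwrite("pics/crop1.png",cv2.resize(b,None,fx=3,fy=3,interpolation=cv2.INTER_CUBIC))
```

```text
(no output)
```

View pics/crop1.png

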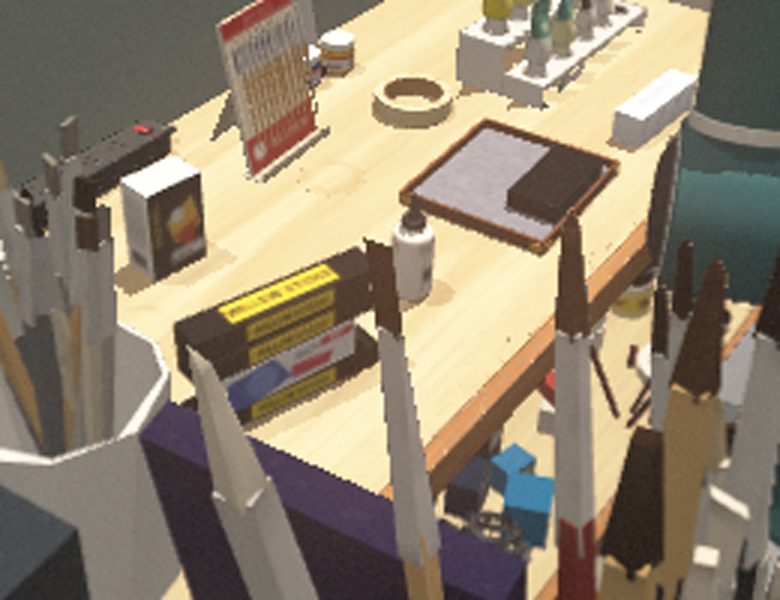

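View pics/scene0.png

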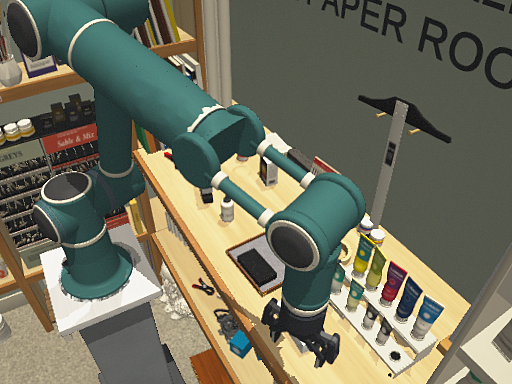

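```bash
cat > h.py <<'E'
from bench import manip, telemetry, imaging, ticket, spotter
import cv2, numpy as np
from scipy.spatial.transform import Rotation as R
def cam(name):
    c=imaging.get_calibration(name)
    f=192/np.tan(np.radians(c["fovy"]/2)); K=np.array([[f,0,c["cx"]],[0,f,c["cy"]],[0,0,1]])
    return c,K
def pose(name):
    c,K=cam(name)
    if name!="wrist": return K,c["dist"],c["cam_to_world"]
    s=telemetry.sense(); T=np.eye(4); T[:3,:3]=R.from_euler("xyz",s["ee_rot"],degrees=True).as_matrix(); T[:3,3]=s["position"]
    return K,c["dist"],T@c["hand_eye"]
def rays(P,px):
    K,d,T=P; u=cv2.undistortPoints(np.array(px,float).reshape(-1,1,2),K,d)[:,0]
    return T[:3,3],np.c_[u,np.ones(len(u))]@T[:3,:3].T
def onz(P,px,z):
    o,v=rays(P,px); return o+v*((z-o[2])/v[:,2])[:,None]
def proj(P,X):
    K,d,T=P; Ti=np.linalg.inv(T); 
    return cv2.projectPoints(np.array(X,float)@Ti[:3,:3].T+Ti[:3,3],np.zeros(3),np.zeros(3),K,d)[0][:,0]
def shot(fn):
    P=pose("wrist"); im=imaging.capture("wrist"); cv2.imwrite(f"pics/{fn}.png",im[:,:,::-1]); np.savez(f"pics/{fn}.npz",K=P[0],d=P[1],T=P[2]); return P,im
def load(fn):
    z=np.load(f"pics/{fn}.npz"); return z["K"],z["d"],z["T"]
def rect(P,mask,z):
    q=np.argwhere(mask)[:,::-1]; w=onz(P,q,z)[:,:2].astype(np.float32)
    return cv2.minAreaRect(w)
E
python3 - <<'E'
from h import *
P=pose("side")
for n,p,z in (("stack",(233,240),60),("tray",(310,192),5),("bottle",(278,228),0),("starter",(195,220),0)): print(n,onz(P,[p],z).round())
E
```

```text
stack [[463. 195.  60.]]
tray [[ 458. -209.    5.]]
bottle [[437.  15.   0.]]
starter [[664. 139.   0.]]
```

Run:
```python
from h import *
p=telemetry.sense()["position"]
manip.servo_line([p[0],p[1],340],speed=250)
def tr(fn,things):
    P,im=shot(fn)
    for t in things:
        r=spotter.trace("wrist",t)
        print(fn,t,[(round(d["conf"],2),np.round(d["box"])) for d in r][:3])
        if r: np.save(f"pics/{fn}_{t}.npy",r[0]["pixels"])
manip.move_ptp([440,-200,360],[180,0,90]); tr("tray1",["order_tray","box_in_tray","bottle"])
manip.move_ptp([463,160,360],[180,0,90]); tr("st1",["tin_top","bottle","carton"])
manip.servo_line([463,230,360],speed=200); tr("st2",["tin_top"])
print(telemetry.sense()["time_s"],telemetry.sense()["joint_pos"].round())
a=[cv2.imread(f"pics/{n}.png") for n in("tray1","st1")]
cv2.imwrite("pics/w1.png",cv2.resize(np.hstack(a),(800,300),interpolation=cv2.INTER_AREA))
```

```text
tray1 order_tray [(0.68, array([215.,  97., 113., 118.]))]
tray1 box_in_tray [(0.77, array([224., 135.,  42.,  70.]))]
tray1 bottle [(0.58, array([251.,   0.,  34.,  32.]))]
st1 tin_top [(0.59, array([223.,  54.,  67., 143.])), (0.48, array([368.,  51.,  40.,  33.]))]
st1 bottle [(0.77, array([241., 216.,  24.,  47.]))]
st1 carton []
st2 tin_top [(0.65, array([229., 112.,  62., 128.])), (0.27, array([215., 306.,  88.,  31.]))]
5.175 [ 24.  -5. 101.  -0.  85.  24.]
```

View pics/w1.png

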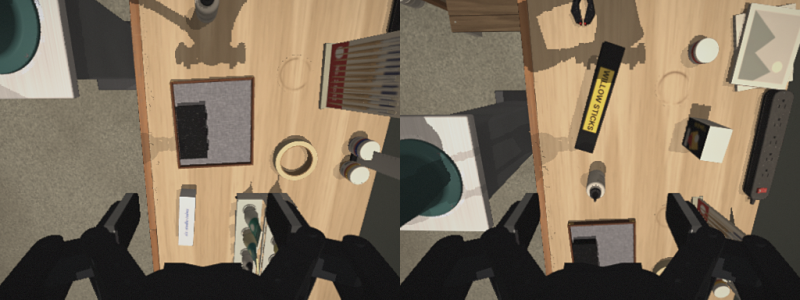

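Run:
```python
from h import *
P1=load("st1");P2=load("st2")
C=[]
for fn in("st1","st2"):
    m=np.load(f"pics/{fn}_tin_top.npy"); print(fn,rect(load(fn),m,114))
    im=cv2.imread(f"pics/{fn}.png"); hsv=cv2.cvtColor(im,cv2.COLOR_BGR2HSV)
    y=cv2.inRange(hsv,(22,150,120),(35,255,255))&(cv2.dilate(m.astype(np.uint8),None,iterations=4)*255)
    n,l,s,c=cv2.connectedComponentsWithStats(y); k=1+np.argmax(s[1:,4]); C.append(cv2.minAreaRect(np.argwhere(l==k)[:,::-1].astype(np.float32))[0]); print(s[1:],C[-1],rect(load(fn),l==k,114))
from numpy.linalg import lstsq
(o1,v1),(o2,v2)=rays(P1,[C[0]]),rays(P2,[C[1]])
A=np.c_[v1[0],-v2[0]]; t=lstsq(A,o2-o1,rcond=None)[0]; print("tri",o1+v1[0]*t[0],o2+v2[0]*t[1])
Pt=load("tray1")
print("tray rim z15",rect(Pt,np.load("pics/tray1_order_tray.npy"),15)); print("pbox z28",rect(Pt,np.load("pics/tray1_box_in_tray.npy"),28))
for fn,p in(("tray1","tray1"),("st1","st1")): print("bottle",rect(load(p),np.load(f"pics/{fn}_bottle.npy"),100))
a=cv2.imread("pics/st1.png")[20:220,170:410]; b=cv2.imread("pics/tray1.png")[80:230,200:410]
cv2.imwrite("pics/z.png",np.hstack([cv2.resize(a,(480,400),interpolation=2),cv2.resize(cv2.copyMakeBorder(b[:,:150],0,0,0,0,0),(320,400))]))
```

```text
st1 ((454.72607421875, 204.97335815429688), (190.06549072265625, 38.44448471069336), 72.83319854736328)
[[ 234   87   40   83 1199]] (253.2567596435547, 128.04052734375) ((453.8934020996094, 204.1892547607422), (109.31973266601562, 25.04022789001465), 72.68275451660156)
st2 ((455.15631103515625, 204.99476623535156), (190.42156982421875, 39.13803482055664), 72.50257873535156)
[[ 236  141   38   75 1110]
 [ 247  204    1    1    1]] (254.37802124023438, 178.1150665283203) ((454.041748046875, 204.80006408691406), (110.39572143554688, 24.92123031616211), 72.89569091796875)
tri [454.34666111 206.24482058 111.8295824 ] [455.00328207 206.25391917 111.81527989]
tray rim z15 ((464.15789794921875, -217.431884765625), (180.2967529296875, 201.01434326171875), 3.0775907039642334)
pbox z28 ((416.7156677246094, -231.4145050048828), (64.8136215209961, 120.78358459472656), 2.961961507797241)
bottle ((446.5548095703125, -15.394983291625977), (32.18278884887695, 39.64873123168945), 89.89212036132812)
bottle ((447.5410461425781, 35.786720275878906), (70.36663818359375, 38.03328323364258), 88.51199340820312)
```

View pics/z.png

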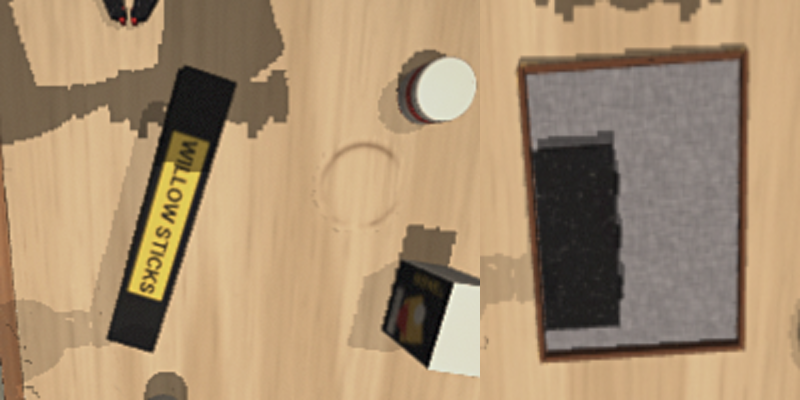

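Run:
```python
from h import *
P=load("st1")
print(onz(P,[(361,183),(386,204)],0).round(), "pot",onz(P,[(373,67)],0).round(),"clamp",onz(P,[(233,28)],0).round())
print("bottle base/cap",onz(P,[(253,225)],0).round())
for yaw in(72.7,90):
  print(manip.inverse_kinematics([545,80,20],[180,0,yaw]),manip.inverse_kinematics([500,-215,10],[180,0,yaw]))
```

```text
[[651.  96.   0.]
 [704.  55.   0.]] pot [[650. 295.   0.]] clamp [[421. 352.   0.]]
bottle base/cap [[450.  12.  -0.]]
[ 5.75989034e+00  1.47013367e+01  1.17221726e+02 -2.54444375e-14
  4.80769370e+01  2.30598903e+01] [-2.58898863e+01  1.49479448e+01  1.18274751e+02 -2.54444375e-14
  4.67773038e+01 -8.58988626e+00]
[ 5.75989034e+00  1.47013367e+01  1.17221726e+02 -2.54444375e-14
  4.80769370e+01  5.75989034e+00] [-2.58898863e+01  1.49479448e+01  1.18274751e+02 -2.54444375e-14
  4.67773038e+01 -2.58898863e+01]
```

Run:
```python
from h import *
x,y,yaw=455,205,72.7
S=lambda:telemetry.sense()
manip.move_ptp([x,y,150],[180,0,yaw])
print(manip.servo_line([x,y,71],speed=120,f_stop=8),S()["position"].round(1))
f0=S()["wrist_force"]
manip.grip(20); s=S(); print(s["opening"],s["grasp_force"],s["position"].round(1))
manip.servo_line([x,y,85],speed=40)
manip.servo_line([x,y,200],speed=150); manip.pause(.1); s=S(); print("dF",s["wrist_force"]-f0,s["opening"],s["time_s"])
P,im=shot("lift1"); side=imaging.capture("side")
np.save("pics/side1.npy",side)
cv2.imwrite("pics/l.png",np.hstack([cv2.resize(im[:,:,::-1],(400,300)),cv2.resize(side[200:290,180:300,::-1],(400,300),interpolation=2)]))
```

```text
False [455.9 205.4  72. ]
36.305716500062545 60.16016185283661 [455.3 205.2  71.7]
dF [-0.46589714 -0.03861138 -2.39580973] 36.405497678913896 8.8667
```

View pics/l.png

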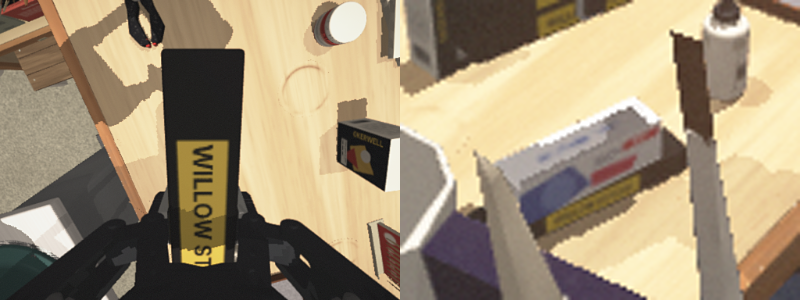

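Run:
```python
from h import *
S=lambda:telemetry.sense()
ax,ay,yaw=560,170,72.7
manip.servo_line([ax,ay,180],speed=150)
manip.servo_line([ax,ay,14],speed=130)
print(manip.servo_line([ax,ay,2],speed=20,f_stop=5),S()["position"].round(1))
manip.grip(62); manip.servo_line([ax,ay,150],speed=180)
manip.move_ptp([455,150,300],[180,0,90])
for fn,p in(("c1",None),("c2",[455,200,300])):
    if p: manip.servo_line(p,speed=150)
    P,im=shot(fn)
    for t in("carton","tin_bottom"):
        for i,d in enumerate(spotter.trace("wrist",t)[:3]):
            np.save(f"pics/{fn}_{t}{i}.npy",d["pixels"])
            print(fn,t,round(d["conf"],2),np.round(d["box"]),[np.round(np.hstack(q),1) for q in [rect(P,d["pixels"],66 if t=="carton" else 24 if i else 48)]])
print(S()["time_s"])
a=cv2.imread("pics/c2.png")[60:360,150:450];b=cv2.imread("pics/c1.png")[20:320,150:450]
cv2.imwrite("pics/c.png",cv2.resize(np.hstack([b,a]),(800,400)))
```

```text
True [560.2 170.1   5.5]
c1 carton 0.61 [234.  61.  55. 117.] [array([453.7, 205.4, 138.5,  40. ,  75.3])]
c1 tin_bottom 0.79 [229.  48.  63. 135.] [array([453.8, 205.6, 178.4,  34.9,  71.6])]
c2 carton 0.89 [237. 104.  50. 104.] [array([453.7, 206.1, 137.8,  38.9,  74.3])]
c2 carton 0.29 [297. 114.  44. 108.] [array([531.9, 191. , 162.2,   7.2,  73.4])]
c2 tin_bottom 0.62 [231.  89.  61. 123.] [array([454.5, 208.8, 179.7,  35.6,  71.9])]
14.6417
```

View pics/c.png

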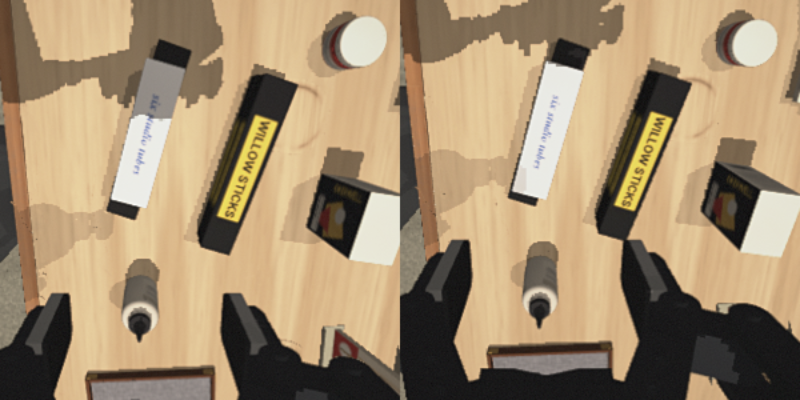

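Run:
```python
from h import *
S=lambda:telemetry.sense()
x,y,yaw=453.9,205.7,74.6
manip.move_ptp([x,y,130],[180,0,yaw])
print(manip.servo_line([x,y,32],speed=120,f_stop=8),S()["position"].round(1))
f0=S()["wrist_force"]; manip.grip(20); s=S(); z0=s["position"][2]; print(s["opening"],s["grasp_force"],z0)
manip.servo_line([x,y,45],speed=40); manip.servo_line([x,y,210],speed=150)
manip.pause(.1); s=S(); print("dF",s["wrist_force"]-f0,s["opening"])
manip.move_ptp([500,-215.5,210],[180,0,93.1]); s=S(); print(s["position"].round(1),s["time_s"])
manip.servo_line([500,-215.5,60],speed=130)
P,im=shot("pre"); cv2.imwrite("pics/pre.png",cv2.resize(im[:,:,::-1],(512,384)))
manip.servo_line([500,-215.5,22],speed=60)
print(manip.servo_line([500,-215.5,6],speed=20,f_stop=5),S()["position"].round(1))
manip.grip(54); manip.servo_line([500,-215.5,60],speed=80)
manip.servo_line([470,-230,300],speed=170)
P,im=shot("t2")
for t in("carton","box_in_tray","order_tray"):
    for d in spotter.trace("wrist",t)[:2]: print(t,round(d["conf"],2),np.round(d["box"]),np.round(np.hstack(rect(P,d["pixels"],{"carton":47,"box_in_tray":28,"order_tray":15}[t])),1))
print(S()["time_s"])
```

```text
False [454.8 206.1  32.9]
37.177576688013566 61.192041635513306 33.198555816427145
dF [ 1.89024607  0.55475876 -1.90827522] 36.87861130085207
[ 500.1 -214.7  209.8] 20.0417
True [ 500.4 -215.7   14.2]
carton 0.69 [269. 104.  27.  96.] [ 499.3 -216.3   38.9  137.     3. ]
box_in_tray 0.67 [199. 116.  50.  82.] [ 416.9 -231.1   66.9  120.2    3.6]
box_in_tray 0.32 [194.  80. 127. 132.] [ 463.6 -216.5  175.3  193.8    3.1]
order_tray 0.83 [194.  81. 129. 131.] [ 464.  -217.7  180.2  198.2    3.1]
25.5083
```

View pics/t2.png

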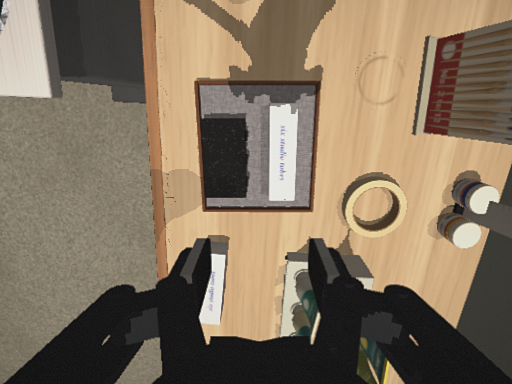

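Run:
```python
from h import *
manip.move_ptp([500,150,300],[180,0,90])
P,im=shot("b1")
for d in spotter.trace("wrist","tin_bottom")[:4]:
    print(round(d["conf"],2),np.round(d["box"]),[np.round(np.hstack(rect(P,d["pixels"],z)),1) for z in(24,48)])
hsv=cv2.cvtColor(cv2.cvtColor(im,cv2.COLOR_RGB2BGR),cv2.COLOR_BGR2HSV)
n,l,s,c=cv2.connectedComponentsWithStats(cv2.inRange(hsv,(22,130,90),(35,255,255)))
for k in range(1,n):
    if s[k,4]>300: print("yellow",s[k],[np.round(np.hstack(rect(P,l==k,z)),1) for z in(24,48)])
print(telemetry.sense()["time_s"])
```

```text
0.71 [196.  48.  64. 138.] [array([454.1, 203.6, 190.9,  39.4,  71.8]), array([456.7, 205.2, 180. ,  37.1,  71.8])]
yellow [ 210   80   37   80 1195] [array([453.4, 203.9, 111.1,  25.9,  71.7]), array([456.1, 205.4, 104.7,  24.4,  71.7])]
yellow [ 281  105   44   81 1294] [array([561.7, 166.1, 118. ,  27.6,  72.7]), array([558.2, 169.8, 111.2,  26.1,  72.7])]
27.025
```

View pics/b1.png

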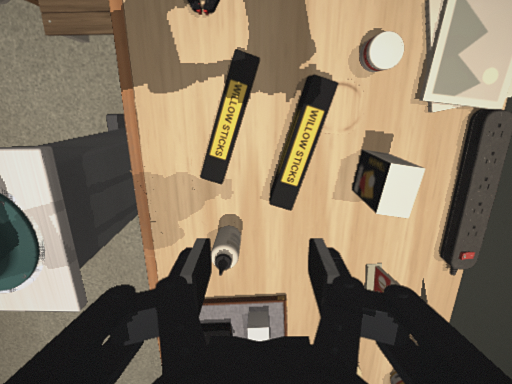

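Run:
```python
from h import *
S=lambda:telemetry.sense()
manip.grip(75)
manip.move_ptp([560,170,130],[180,0,72.7])
print(manip.servo_line([560,170,5],speed=120,f_stop=8),S()["position"].round(1))
f0=S()["wrist_force"]; manip.grip(20); s=S(); print(s["opening"],s["position"].round(1))
manip.servo_line([560,170,15],speed=40); manip.servo_line([560,170,120],speed=150); manip.pause(.1); print(S()["wrist_force"]-f0)
manip.move_ptp([453.8,203.8,120],[180,0,71.7])
manip.servo_line([453.8,203.8,40],speed=80); print(S()["position"].round(1))
print(manip.servo_line([453.8,203.8,24],speed=20,f_stop=5),S()["position"].round(1))
manip.grip(62); manip.servo_line([453.8,203.8,130],speed=120)
for fn,p in(("e1",[500,150,300]),("e2",[455,200,300])):
    manip.move_ptp(p,[180,0,90]); P,im=shot(fn)
    for d in spotter.trace("wrist","tin_top")[:2]: print(round(d["conf"],2),np.round(d["box"]),np.round(np.hstack(rect(P,d["pixels"],72)),1))
side=imaging.capture("side")
print(S()["time_s"])
cv2.imwrite("pics/e.png",np.hstack([cv2.resize(im[60:300,150:470,::-1],(400,300)),cv2.resize(side[190:290,170:300,::-1],(400,300),interpolation=2)]))
```

```text
False [561.  170.3   6. ]
36.08949692539028 [560.6 170.2   5.8]
[-0.74604559 -1.41606632 -2.47568552]
[454.4 204.1  40.6]
True [454.  203.9  29.8]
0.83 [193.  46.  70. 151.] [453.4 203.5 187.7  37.5  71.8]
0.83 [229.  90.  68. 138.] [452.5 204.1 189.7  37.3  71.7]
36.0833
```

View pics/e.png

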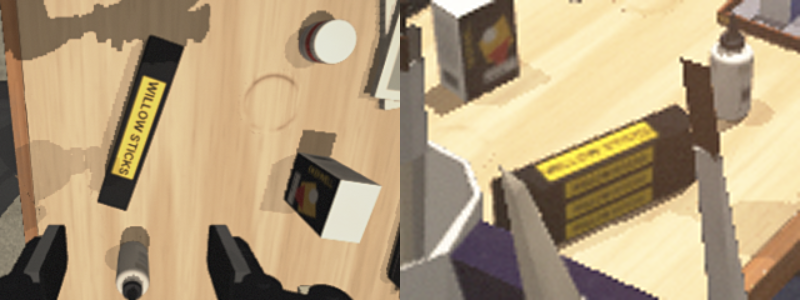

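The three tins stand as one neat stack, and the bottle, starter box and paint pot are undisturbed, so I'm handing in.

```bash
python3 -c "
from bench import ticket; print(ticket.job_done())"
```

```text
the job is handed in; nothing more can be done
None
```

I handed in the job at about 36 s of the 72 s allowed: the carton lies flat in the free half of the order tray, and the three tins are back in one neat stack, aligned to within about 2 mm in the last pictures.

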